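# Set out the line for reading a wedge prism

## Robot

A 6-joint arm with a two-finger parallel gripper is mounted at the origin on the work surface. World frame = base frame: x ahead of the robot, y to its left, z up, the work surface at z = 0. Lengths are in mm, angles in rad, forces in N, time in s.
With the tool pointing down it reaches from about 350 to 975 mm from the base axis. Payload 7.1 kg.
Tool frame: the origin (TCP) lies on the front face of the gripper's body, between the roots of the fingers; the fingertips stand 80 mm ahead of it and the grasp point (between the pads) lies 61 mm ahead of it (env.tips_ahead is the distance from the TCP to the fingertips, in mm); z points along the fingers, y is the direction in which the jaws open and shut (so a half turn about z gives the same grasp; the last joint's range is limited). The gripper opens to 88 mm and grips with 3 to 60 N. Pads are 20 mm wide; open, the fingers measure 115 mm over their backs; the gripper's body (75 mm by 178 mm) begins 61 mm behind the grasp point.
Start: joints at [-1.324, 0.423, 1.63, -0, 1.089, -0.019], TCP at [164.195, -603.03, 302.675] pointing down, gripper open.
Joint ranges: [-3, 3], [-0.9, 2.11], [0.09, 2.58], [-1.31, 4.45], [0.11, 2.69], [-2.54, 2.54]. Speed limits (rad/s): [2.39, 2.39, 3.01, 3.14, 3.14, 3.14].

## Interface

Orientations are given as a unit quaternion [x, y, z, w].
In Python, from station import env, set_gripper, viewer, workorder gives the robot as it stands. Calls block until the motion is done:
- env.reach(position, orientation): joint-space move of the TCP to a pose.
- env.move_l(position, rot=None, rate=150, f_stop=None): straight line of the TCP; rot=None keeps the orientation; rate is the mean speed in mm/s. With f_stop (N) it stops when the force on the tool has changed by that much, and returns True; else False.
- env.move_joints(angles): joint-space move.
- set_gripper(opening): finger opening in mm; the grip force is fixed at half the most; returns when the fingers have stopped.
- env.hold(seconds).
- env.ik(position, orientation): joint angles nearest the present ones, or None.
- env.read_state(): the state.
- viewer.camera(name): name is "scene" or "top"; returns the picture (480x640x3 uint8, blue, green, red); there is no depth.
- viewer.camera_params(name): a dict with "fx", "fy", "cx", "cy" (pixels), "dist" ([k1, k2, p1, p2, k3] as OpenCV has them; the pictures are not rectified), "pose" (4x4, takes a point from camera to world coordinates). Camera axes: x right, y up, looking along -z (the intrinsics and any distortion apply to the point x, -y, -z); pixel columns grow to the right and rows downward; lengths in mm; the calibration is good to about 2 mm. A picture is of the moment at which its call begins. camera_params takes no time and is no camera call.
A pose or a line that the arm cannot do raises env.IKError and nothing moves.
- workorder.sign_off(): hands the job in, once; it reports no verdict.
The state is a dict: "time_s": time; "qpos": joint angles; "dq": joint speeds; "tau": joint torques, N m; "tool_pos": TCP position; "orientation": TCP orientation; "force": force on the tool from outside, world axes, zero at the start; "wrist_torque": the same for the moment, N m; "width": finger opening in mm.
Only numpy, scipy, OpenCV 4.12 (cv2) and the standard library are available. Lean on these libraries where they do the work, as an engineer would, in place of code of your own. Each camera call takes 0.05 s, during which the arm holds its last target. There are 200 camera calls.

## Task

Set out the line for reading the wedge prism: lay the leather-covered telescope in the groove of the V-block, centred on it, its wide objective end towards the clamped brass tube; stand the prism table midway between the clamp and the V-block, in line with the brass tube; stand the prism upright on the middle of that table with its two large clear faces towards the two tubes; and stand the green lamp behind the brass tube, at the end away from the V-block, in line with it and with its nozzle pointing into the tube from 25 mm off. Do not drop the prism or tip it over, and leave the lens box, the steel square and the spare lens where they lie.

Things in the scene. Friction and masses are not known exactly. Their poses are not given: they have to be found in the camera images.
- collimator: Fixed: brass draw tube, 36 mm diameter, 130 mm long, held level by its middle in a nickel screw clamp (60 mm along the tube, 76 across, 120 high). Origin on the table under the middle of clamp and tube; x along the tube, whose axis is 56 mm up; z up. The tube's ends, both alike, are 65 mm from the origin; either may be the one that looks at the V-block.
- vblock: Fixed: grey cast-iron V-block, 50 mm long (x, along its 90 degree groove), 45 wide (y), 44 high, in line with the brass tube, 254 to 266 mm from the clamp's middle. Origin mid-underside, z up. Groove 32 mm wide, 16 deep: the telescope's axis lies in it 56 mm above the table, 12 above the block's top, so fingertips must stay within 11 mm below that axis.
- telescope: Loose, lying, 130 mm long, 0.36 kg. Origin on its axis at mid length (about its balance), 22 mm up at the start; x along the axis to the wide brass objective, narrow black eyepiece at -x. Round brown leather barrel, 40 mm diameter, from x -40 to +40 mm, between eight-sided brass collars 48 mm over corners that stop it rolling; only the barrel fits the groove. y, z turn with any roll.
- prism_table: Loose, 0.34 kg: round brass foot 56 mm across, pillar, and flat round top 58 mm across and 6 mm thick, black with brass rim and rings, its upper face 36 mm above the underside of the foot. Origin mid-underside, z up; yaw does not matter. Grip it by the rim of the top.
- prism: Loose clear crystal wedge with whitish ground ends, upright, 0.07 kg: 40 mm high (z), 40 long (y) between its two flat parallel ends, thickness (x) tapering from 24 mm at the +y end to 10 at the -y end. The two large clear faces look to +x and -x; either may face either tube. Origin mid-underside. Grip it across the ends, along y.
- lamp: Loose, 0.30 kg: green enamelled upright cylinder 44 mm diameter up to 92 mm high, black foot 54 mm across, nickel vent cap 32 mm across up to 104 mm. Brass nozzle, 20 mm diameter, sticks out to +x, 56 mm up, tip 36 mm from the lamp's axis. Origin mid-underside, z up. Grip the cylinder above 60 mm, across y, so that the fingers clear the nozzle.
- lens_box: Bystander: small mahogany lens box 64 x 52 x 32 mm, loose, in the row of things to be moved. Origin mid-underside.
- steel_square: Bystander: blued steel square lying flat, 70 x 110 mm over all, 16 mm high, loose, off one end of the line. Origin under its middle.
- lens_cell: Bystander: spare lens in a round brass cell lying flat, 46 mm diameter, 12 mm high, loose, off one end of the line. Origin mid-underside.

How it is judged:
By the outcome, as a careful person would: the job done as asked, in the order asked, and still so for the second after the job is handed in, with the robot touching nothing.
It also fails if it takes over 102 s, if anything falls off the work surface, if the arm or the gripper's body presses on something with over 40 N, if the wrist force passes 120 N, or if a joint passes its speed limit or range.

## Working session

There is one attempt and no reset: what is moved stays moved. The work goes in short steps, each a Python script; the robot and the scene stay as the last script left them, time stands still between calls to the robot, and variables do not carry over. Pictures are saved under pics/ and viewed, about 12 in all and at most 16, crops included, and the job is handed in when it is done.

```bash
ls; mkdir -p pics
python3 - <<'E'
from station import env, viewer
import cv2
for n in("top","scene"):
    cv2.imwrite(f"pics/{n}0.png",viewer.camera(n)); p=viewer.camera_params(n); print(n,p)
print(env.read_state()["time_s"], env.read_state()["orientation"])
E
```

```text
pics
top {'fx': 555.8724329454913, 'fy': 555.8724329454913, 'cx': 321.75551919482535, 'cy': 238.43692911609628, 'dist': array([-0.00011945,  0.        ,  0.        ,  0.        ,  0.        ]), 'pose': array([[ 2.76681326e-02,  9.87729039e-01, -1.53706930e-01,
         3.51585954e+02],
       [-9.99546348e-01,  2.91674251e-02,  7.50735094e-03,
        -1.07085396e+01],
       [ 1.18984639e-02,  1.53429486e-01,  9.88087961e-01,
         1.21351784e+03],
       [ 0.00000000e+00,  0.00000000e+00,  0.00000000e+00,
         1.00000000e+00]])}
scene {'fx': 454.8967140626733, 'fy': 454.8967140626733, 'cx': 319.8609509861773, 'cy': 241.76193916175637, 'dist': array([-0.11699093,  0.        ,  0.        ,  0.        ,  0.        ]), 'pose': array([[-7.61784878e-01, -4.60183363e-01,  4.55977052e-01,
         1.07390698e+03],
       [ 6.47528759e-01, -5.62343619e-01,  5.14272458e-01,
         5.80243457e+02],
       [ 1.97561562e-02,  6.87023236e-01,  7.26366827e-01,
         9.10737903e+02],
       [ 0.00000000e+00,  0.00000000e+00,  0.00000000e+00,
         1.00000000e+00]])}
0.1 [ 9.91181621e-01  1.32508620e-01 -8.55119003e-05 -6.72542560e-04]
```

View pics/top0.png

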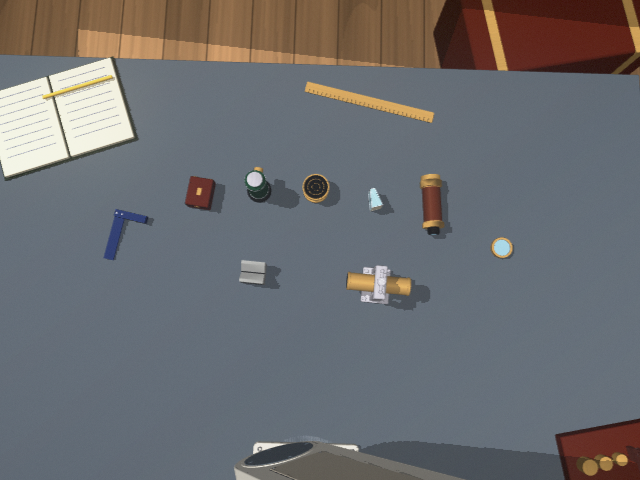

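View pics/scene0.png

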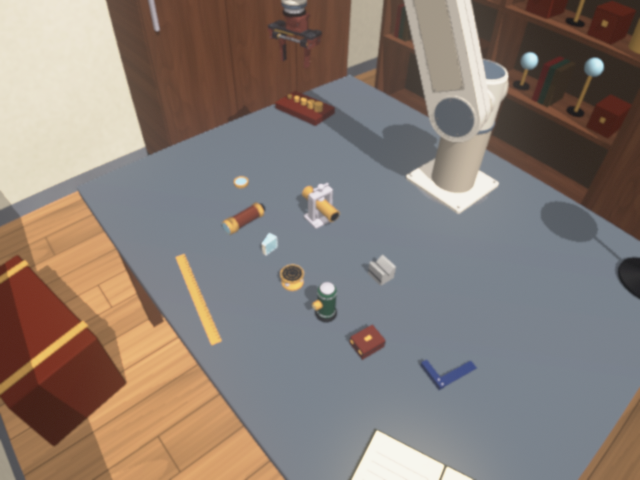

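```bash
cat > h.py <<'E'
import numpy as np, cv2
from station import env, viewer, set_gripper
def ray(n,uv):
    p=viewer.camera_params(n);K=np.array([[p['fx'],0,p['cx']],[0,p['fy'],p['cy']],[0,0,1]])
    q=cv2.undistortPoints(np.array(uv,float).reshape(-1,1,2),K,p['dist']).reshape(-1,2)
    d=np.c_[q[:,0],-q[:,1],-np.ones(len(q))]@p['pose'][:3,:3].T
    return p['pose'][:3,3],d
def onz(n,uv,z):
    o,d=ray(n,uv);return (o+d*((z-o[2])/d[:,2])[:,None])[:,:2]
def proj(n,P):
    p=viewer.camera_params(n);K=np.array([[p['fx'],0,p['cx']],[0,p['fy'],p['cy']],[0,0,1]])
    c=(np.atleast_2d(P).astype(float)-p['pose'][:3,3])@p['pose'][:3,:3]*[1,-1,-1]
    return cv2.projectPoints(c,np.zeros(3),np.zeros(3),K,p['dist'])[0].reshape(-1,2)
def crop(im,x0,y0,x1,y1,s,name):
    c=cv2.resize(im[y0:y1,x0:x1],None,fx=s,fy=s,interpolation=cv2.INTER_CUBIC);cv2.imwrite(name,c)
def hsvmask(im,lo,hi):
    return cv2.inRange(cv2.cvtColor(im,cv2.COLOR_BGR2HSV),np.array(lo),np.array(hi))
E
python3 - <<'E'
from h import *
t=cv2.imread('pics/top0.png');s=cv2.imread('pics/scene0.png')
crop(t,230,155,455,310,3.5,'pics/topc.png')
crop(s,215,165,405,330,3.6,'pics/scenec.png')
def blobs(im,m,tag):
    n,l,st,c=cv2.connectedComponentsWithStats(m)
    for i in range(1,n):
        if st[i,4]>25: print(tag,st[i],c[i].round(1),[round(float(v),2) for w in [cv2.minAreaRect(np.argwhere(l==i)[:,::-1].astype(np.float32))] for v in (*w[0],*w[1],w[2])])
for n,im,roi in(("top",t,(170,150,540,320)),("scene",s,(215,165,400,340))):
    R=np.zeros(im.shape[:2],np.uint8);R[roi[1]:roi[3],roi[0]:roi[2]]=255
    for tag,lo,hi in(("brass",(8,120,110),(30,255,255)),("leather",(0,100,30),(12,255,160)),("green",(50,80,0),(85,255,255)),("white",(0,0,130),(180,60,255)),("cyan",(80,20,150),(110,255,255))):
        blobs(im,hsvmask(im,lo,hi)&R,n+" "+tag)
E
```

```text
top brass [421 174  19  14 202] [429.2 180.5] [430.0, 180.5, 13.0, 18.0, 90.0]
top brass [303 182  26  21 106] [315.9 196.2] [317.26, 193.32, 16.28, 25.84, 73.74]
top brass [196 187   7   9  42] [198.8 191. ] [198.85, 191.09, 5.09, 8.0, 14.04]
top brass [423 219  17   9 106] [430.6 223. ] [430.84, 222.53, 7.23, 16.93, 80.54]
top brass [492 238  20  20  88] [500.4 247.4] [501.5, 247.5, 19.0, 19.0, 90.0]
top brass [347 272  27  19 421] [360.2 281.4] [360.35, 281.37, 26.39, 16.12, 6.34]
top brass [387 278  24  17 351] [398.7 285.5] [398.5, 286.0, 16.0, 23.0, 90.0]
top leather [186 177  27  30 614] [199.  191.6] [198.94, 191.85, 22.9, 29.61, 10.3]
top leather [422 186  20  36 578] [431.6 203.2] [431.55, 203.27, 34.54, 17.21, 86.53]
top green [245 170  20  21  84] [256.1 183.8] [255.75, 181.25, 15.56, 19.09, 45.0]
top white [247 172  15  15 187] [254.  178.8] [254.0, 179.0, 14.0, 14.0, 90.0]
top white [368 187  15  24 220] [373.7 198.4] [372.39, 198.54, 20.85, 14.31, 67.38]
top white [241 260  24  13 261] [252.4 265.8] [252.48, 265.75, 23.98, 10.75, 5.71]
top white [360 265  31  39 686] [
[... 757 characters left out ...]
4] [317.7, 304.4, 7.6, 6.26, 63.43]
scene brass [215 328   5  12  35] [216.3 335.2] [217.0, 333.5, 11.0, 4.0, 90.0]
scene brass [363 334  10   6  47] [367.8 336.9] [367.5, 336.5, 5.0, 9.0, 90.0]
scene leather [233 205  26  23 259] [246.5 215.6] [246.29, 215.82, 11.66, 24.01, 59.04]
scene leather [351 326  33  14 233] [367.2 334.1] [367.0, 332.5, 32.0, 13.0, 0.0]
scene green [325 302   7  12  49] [328.6 307.9] [328.0, 307.5, 11.0, 6.0, 90.0]
scene white [  215   165   185   175 28765] [306.8 250.6] [307.0, 252.0, 174.0, 184.0, 90.0]
scene cyan [236 179  10   5  39] [240.6 180.9] [240.5, 181.0, 4.0, 9.0, 90.0]
scene cyan [261 232  18  24 258] [270.6 242.3] [270.54, 242.33, 20.88, 17.04, 65.22]
```

View pics/topc.png

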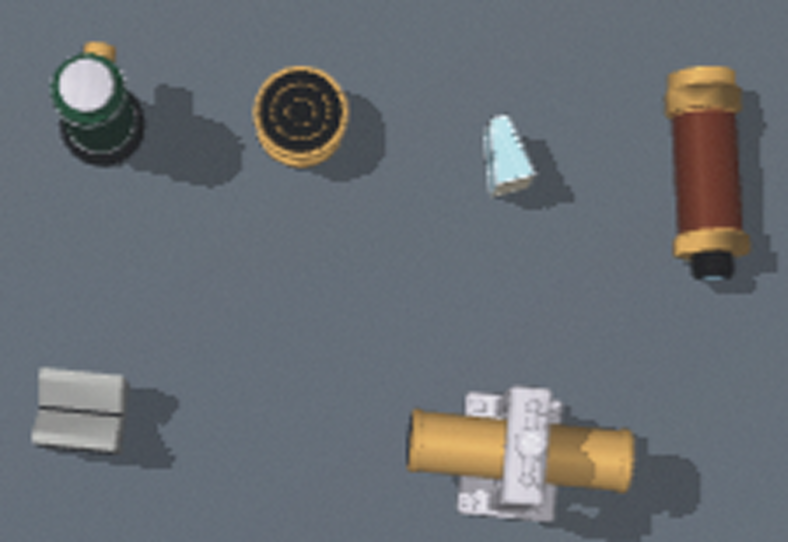

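View pics/scenec.png

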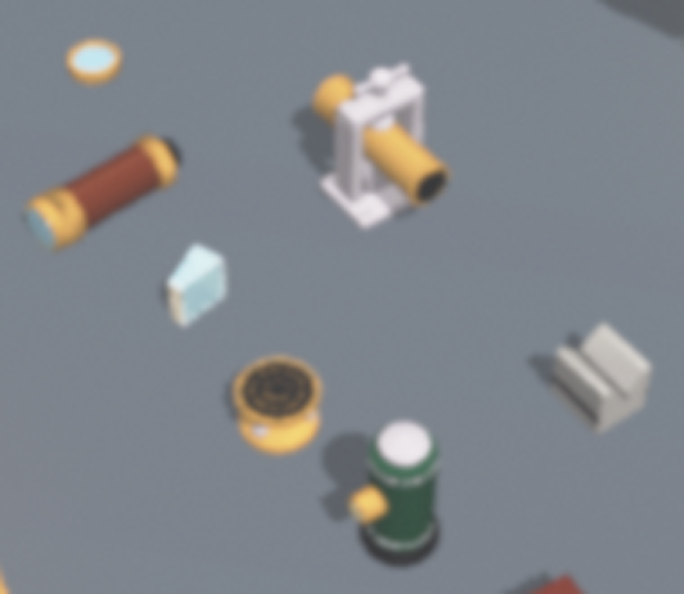

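Run:
```python
from h import *
t=cv2.imread('pics/top0.png');s=cv2.imread('pics/scene0.png')
z=lambda im,x,y,w,h,k:cv2.resize(im[y:y+h,x:x+w],None,fx=k,fy=k,interpolation=cv2.INTER_CUBIC)
A=np.hstack([z(t,362,182,26,30,10),z(t,235,255,36,30,10)]); B=np.hstack([z(s,258,230,26,28,10),z(s,361,250,36,28,10)])
cv2.imwrite('pics/z.png',np.vstack([A,B])) # 620x580
# tube
m=hsvmask(t,(8,120,90),(30,255,255))[265:300,340:420]
pts=[]
for c in list(range(10,28))+list(range(50,68)):
    r=np.where(m[:,c])[0]
    if len(r)>10: pts.append((c+340,r.min()+265,r.max()+265))
pts=np.array(pts,float);print([int(p[2]-p[1]) for p in pts])
a=onz('top',np.c_[pts[:,0],(pts[:,1]+pts[:,2])/2],56)
d,(px,py)=None,a.mean(0)
v=cv2.fitLine(a.astype(np.float32),cv2.DIST_HUBER,0,.01,.01).ravel();print('tube line',v,'yaw',np.degrees(np.arctan2(v[1],v[0])))
k=np.polyfit(pts[:,0],(pts[:,1]+pts[:,2])/2,1)
rows=lambda c:np.polyval(k,c)
print('edge profiles',[int(x) for x in t[round(rows(346)),340:356,2]],[int(x) for x in t[round(rows(411)),404:418,2]],rows(346),rows(411))
E=onz('top',[(346.5,rows(346.5)),(411.5,rows(411.5))],56);print('ends',E,np.linalg.norm(E[0]-E[1]),E.mean(0))
# telescope leather barrel, axis z=22
m=hsvmask(t,(0,100,30),(12,255,160)).copy();m[:,:410]=0;m[:184]=0;m[224:]=0;m[:,445:]=0
rr=np.arange(188,218);q=np.array([( (np.where(m[r])[0].min()+np.where(m[r])[0].max())/2,r) for r in rr])
a=onz('top',q,22);v=cv2.fitLine(a.astype(np.float32),cv2.DIST_HUBER,0,.01,.01).ravel();print('tele',v,np.degrees(np.arctan2(v[1],v[0])))
ys=np.where(m.any(1))[0];print('barrel rows',ys.min(),ys.max(),onz('top',[(431.3,ys.min()-.5),(431.8,ys.max()+.5)],35))
```

```text
[15, 15, 15, 15, 15, 15, 16, 15, 15, 15, 15, 15, 15, 15, 15, 15, 15, 15, 13, 13, 13, 13, 13, 13, 13, 13, 14, 15, 15, 15, 15, 15, 15, 16, 16, 16]
tube line [ 7.4202180e-02  9.9724323e-01  4.4140826e+02 -1.2966878e+02] yaw 85.74461
edge profiles [101, 103, 100, 102, 102, 102, 67, 133, 197, 218, 217, 222, 222, 222, 223, 222] [224, 225, 226, 223, 217, 220, 154, 89, 75, 75, 77, 77, 76, 75] 279.93048235625815 286.7639620881861
ends [[ 445.56987856  -73.48617209]
 [ 435.20800005 -209.22692499]] 136.13566954561077 [ 440.38893931 -141.35654854]
tele [ 9.9877709e-01  4.9439821e-02  6.1790796e+02 -2.5895352e+02] 2.8338482
barrel rows 186 221 [[ 658.88567188 -255.49276885]
 [ 578.96251072 -256.36515461]]
```

View pics/z.png

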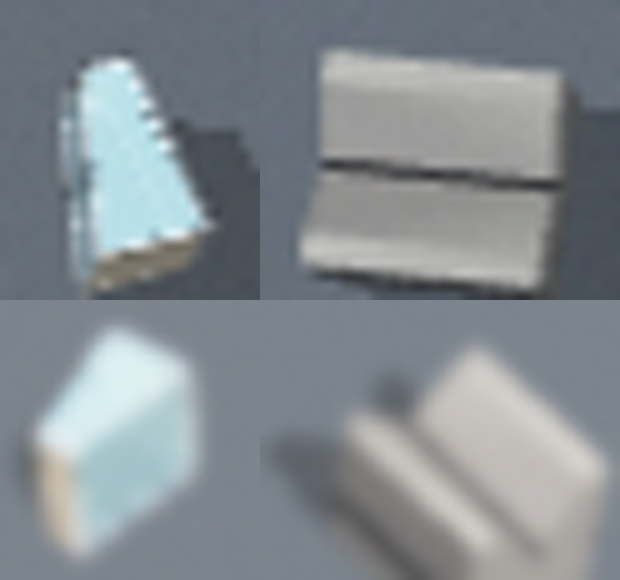

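Run:
```python
from h import *
P=lambda a,x,y,k:[(x+(u+.5)/k-.5,y+(v+.5)/k-.5) for u,v in a]
f=lambda n,t,a:print(n,a.round(1).tolist())
E=onz('top',[(347,279.5),(410.3,286.2)],74);print('tube ends',E,np.linalg.norm(E[0]-E[1]),E.mean(0))
V=onz('top',P([(62,50),(304,70),(283,290),(41,265)],235,255,10),44);print('V',V.round(1).tolist(),V.mean(0),[np.linalg.norm(V[i]-V[i-1]).round(1) for i in range(4)])
G=onz('top',P([(60,163),(298,187)],235,255,10),28);print('groove',G,G.mean(0),np.degrees(np.arctan2(*(G[0]-G[1])[::-1])))
T=onz('top',P([(83,65),(130,62),(208,228),(95,258)],362,182,10),40);a=T[:2].mean(0);b=T[2:].mean(0);print('prism',T.round(1).tolist(),(a+b)/2,np.linalg.norm(a-b),'axis thick->thin yaw',np.degrees(np.arctan2(*(a-b)[::-1])))
S=onz('scene',P([(115,328),(190,365),(82,460),(38,440)],258,230,10),40);print('prism scene',S.round(1).tolist())
print('table',onz('top',P([(300,112)],230,155,3.5),36),onz('scene',P([(278,388)],215,165,3.6),36))
print('lamp',onz('top',[(254,178.9)],104),onz('scene',P([(404,443)],215,165,3.6),104))
print('nozzle',onz('top',P([(99,43)],230,155,3.5),62),onz('scene',P([(364,508)],215,165,3.6),56))
print('scene V',onz('scene',P([(215,348),(347,475),(230,548),(88,415)],361,250,10),44))
print('tube end scene',onz('scene',P([(432,185)],215,165,3.6),56))
s=env.read_state();print(s['qpos'])
```

```text
tube ends [[ 445.12928711  -73.51560809]
 [ 435.10057419 -203.67082591]] 130.54101198320407 [ 440.11493065 -138.593217  ]
V [[483.3, 150.3], [480.6, 99.0], [434.0, 101.4], [437.8, 152.4]] [458.9337839  125.77899305] [np.float64(45.6), np.float64(51.3), np.float64(46.6), np.float64(51.1)]
groove [[460.87077444 151.68460317]
 [457.19888117 100.719812  ]] [459.03482781 126.20220759] 85.87909442890823
prism [[647.8, -120.9], [648.8, -131.1], [612.5, -148.4], [605.1, -124.1]] [ 628.54545376 -131.09575414] 40.79325652908275 axis thick->thin yaw 14.587405658802542
prism scene [[672.9, -63.0], [665.6, -41.2], [704.5, -33.4], [709.2, -45.5]]
table [[648.3099114  -2.5890418]] [[646.66836478  -3.23684852]]
lamp [[643.61630013 123.20839318]] [[646.77597248 126.48862887]]
nozzle [[681.22235326 121.12075328]] [[675.09741613 122.6211031 ]]
scene V [[505.12242251 170.46176281]
 [508.27093597 217.51052853]
 [544.98250523 214.42949345]
 [543.26465698 165.20778271]]
tube end scene [[443.24017545 -73.1611381 ]]
[-1.32400777e+00  4.23758454e-01  1.63061621e+00 -1.92516911e-05
  1.08857380e+00 -1.90015508e-02]
```

```bash
cat >> h.py <<'E'
U=np.array([np.cos(np.radians(86)),np.sin(np.radians(86))])
C=np.array([440.6,-138.6]);V=np.array([459.0,126.0]);MID=(C+V)/2;LAMP=C-126*U
def quat(deg):
    a=np.radians(deg)/2;return [np.cos(a),np.sin(a),0,0]
def over(xy,z,a): env.reach([*xy,z],quat(a))
def lin(xy,z,rate=150,f=None): return env.move_l([*xy,z],rate=rate,f_stop=f)
def st(t=''):
    s=env.read_state();print(t,'t',round(s['time_s'],2),'pos',np.round(s['tool_pos'],1),'F',np.round(s['force'],1),'w',round(s['width'],1))
def pick(xy,z,a,hi=200,lift=270):
    over(xy,hi,a);lin(xy,z,120);set_gripper(0);st('gripped');lin(xy,lift,200);st('lifted')
def place(xy,z,a,hi=270,f=6):
    over(xy,hi,a);lin(xy,z+12,150);print('touch',lin(xy,z-2,20,f));st('down')
def shot(tag,x0,y0,x1,y1,k,n='top'):
    im=viewer.camera(n);cv2.imwrite(f'pics/{tag}_full.png',im);crop(im,x0,y0,x1,y1,k,f'pics/{tag}.png');return im
E
python3 - <<'E'
from h import *
print(MID,LAMP)
pick([617.3,-259],92,182.8)
im=shot('held',330,120,530,270,4)
over(V,270,86);st();lin(V,140,150);print(lin(V,124,20,6));st('down')
shot('tele',230,230,430,330,4)
E
```

```text
[449.8  -6.3] [ 431.81068431 -264.29307033]
gripped t 4.03 pos [ 617.3 -259.    92. ] F [ 0.2 -0.2  0.5] w 39.1
lifted t 5.08 pos [ 616.5 -258.6  268.5] F [-0.5  0.3 -4.5] w 39.4
 t 7.14 pos [459.3 125.8 270. ] F [-0.5 -0.5 -4.5] w 39.8
True
down t 8.82 pos [458.7 126.  126. ] F [-1.7 -0.9  4.6] w 38.9
```

View pics/tele.png

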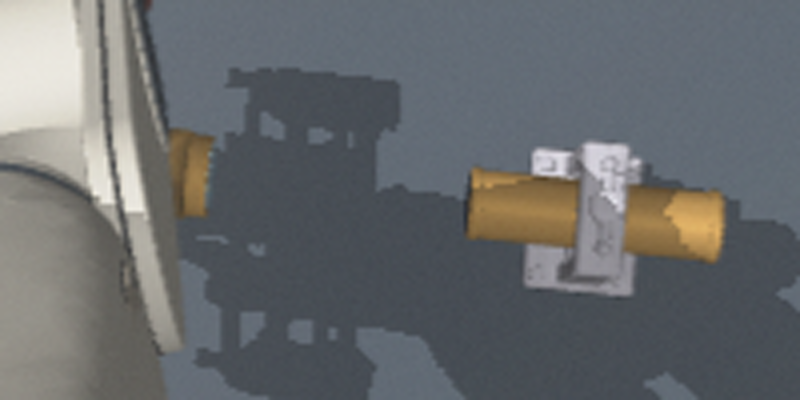

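The telescope touched down at TCP z = 126, the nominal seated height; only its objective end shows past the arm (top pixel ≈ (278, 273)), facing the tube. I'll release it, fetch the prism table and look while the V-block is clear.

Run:
```python
from h import *
set_gripper(88);lin(V,270,200);st('up')
T=[647.8,-2.8]
over(T,200,86);shot('teleseat',215,230,425,320,3.8)
lin(T,94,120);set_gripper(0);st('gripped')
```

```text
up t 10.63 pos [458.4 125.9 269.3] F [-0.2 -0.2 -0.5] w 88.0
gripped t 13.27 pos [648.   -2.8  94.3] F [-1.6  0.   3. ] w 56.8
```

View pics/teleseat.png

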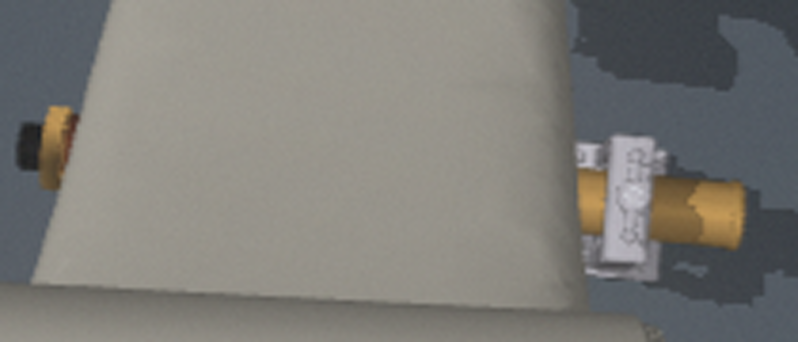

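The view is blocked by the arm; only the eyepiece shows at left. I'll carry on with the table and then look with the arm aside.

Run:
```python
from h import *
T=[647.8,-2.8]
lin(T,270,200);st('lift');place(MID,94,86);set_gripper(88);lin(MID,230,200)
over([628.5,-250],270,104.6)   # aside
shot('t1',225,225,425,325,4);viewer;st()
cv2.imwrite('pics/t1s.png',viewer.camera('scene'))
```

```text
lift t 14.3 pos [646.9  -2.8 268.5] F [-0.5 -0.2 -4.2] w 57.0
touch True
down t 16.93 pos [449.6  -6.3  93.9] F [ 1.4  0.5 -1.8] w 57.3
 t 19.65 pos [ 627.9 -248.7  269.2] F [0.5 0.3 0.4] w 87.9
```

View pics/t1.png

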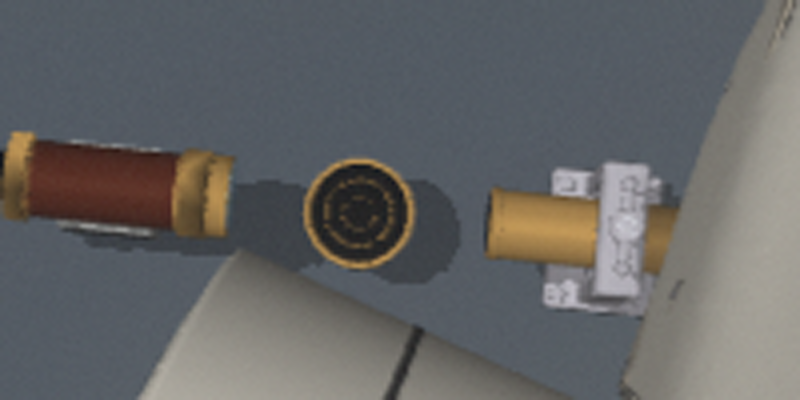

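Telescope lies in the groove (leather from crop x 28 to 178, full-image cols ≈232–269), table top centred at crop (359, 214) → full (315, 278), tube clear. Now measure these in the same picture relative to the tube line.

Run:
```python
from h import *
t=cv2.imread('pics/t1_full.png')
def mid(m,cols): 
    o=[]
    for c in cols:
        r=np.where(m[:,c])[0]
        o.append((c,(r.min()+r.max())/2)) 
    return np.array(o)
m=hsvmask(t,(0,100,30),(12,255,170));m[:255]=0;m[290:]=0;m[:,280:]=0
cs=np.where(m.any(0))[0];print('leather cols',cs.min(),cs.max())
a=onz('top',mid(m,range(236,267)),56)
ve=cv2.fitLine(a.astype(np.float32),2,0,.01,.01).ravel();print('tele',ve,np.degrees(np.arctan2(ve[1],ve[0])))
e=onz('top',[(cs.min()-.5,270),(cs.max()+.5,272.5)],76);print('barrel',e,e.mean(0))
m=hsvmask(t,(8,120,90),(30,255,255));m[:265]=0;m[300:]=0;m[:,:344]=0;m[:,373:]=0
b=onz('top',mid(m,range(350,372)),56);vb=cv2.fitLine(b.astype(np.float32),2,0,.01,.01).ravel();print('tube',vb,np.degrees(np.arctan2(vb[1],vb[0])))
d=hsvmask(t,(8,100,60),(30,255,255));d[:260]=0;d[296:]=0;d[:,:298]=0;d[:,332:]=0
c=max(cv2.findContours(d,0,1)[0],key=cv2.contourArea);E=cv2.fitEllipse(c);print('table',E,onz('top',[E[0]],35))
bb=cv2.boundingRect(c);print(bb)
for nm,p in(('tele',e.mean(0)),('table',onz('top',[E[0]],35)[0]),('teleline',ve[2:]),('tube',vb[2:])):
    w=np.array(p)-C;print(nm,'along',w@U,'off',w@[-U[1],U[0]])
```

```text
leather cols 232 269
tele [7.4125625e-02 9.9724889e-01 4.5920987e+02 1.2611731e+02] 85.74901
barrel [[457.6574322  163.70157171]
 [454.76501975  85.73830385]] [456.21122598 124.71993778]
tube [ 7.1129717e-02  9.9746710e-01  4.4343274e+02 -1.0273177e+02] 85.92112
table ((314.2088928222656, 277.930908203125), (26.266117095947266, 26.48246955871582), 106.3785400390625) [[449.66828806  -6.00181236]]
(301, 265, 27, 27)
tele along 263.7674877237692 off 2.7950725126556812
table along 132.9077569209148 off 0.20338382909280814
teleline along 265.3706303739647 off -0.09879062361609864
tube along 35.97845532787253 off -0.3237978386404597
```

Table 133 mm along (wanted 132.7), 0.2 off line; telescope within ~1.5 mm and 0.2°. Next the prism.

Run:
```python
from h import *
P=lambda a,x,y,k:[(x+(u+.5)/k-.5,y+(v+.5)/k-.5) for u,v in a]
S=onz('scene',P([(115,28),(190,65),(82,160),(38,140)],258,230,10),40);print('prism scene',S.round(1).tolist(),S.mean(0))
p=[628.5,-130.9]
pick(p,84,104.6)
over(MID,270,86);lin(MID,135,150);print(lin(MID,118,15,4));st('down')
cv2.imwrite('pics/pr_s.png',viewer.camera('scene'));
im=cv2.imread('pics/pr_s.png');u=proj('scene',[*MID,60])[0];print(u);x,y=map(int,u)
crop(im,x-50,y-40,x+50,y+40,6,'pics/pr_sc.png')
```

```text
prism scene [[610.4, -149.1], [603.0, -125.3], [645.5, -115.4], [650.2, -128.5]] [ 627.2711711  -129.56425268]
gripped t 22.23 pos [ 628.5 -130.9   84. ] F [-1.3 -0.1  1.5] w 40.1
lifted t 23.31 pos [ 627.8 -130.7  268.8] F [-0.2 -0.2 -1.4] w 39.8
True
down t 26.16 pos [449.7  -6.3 119.9] F [-0.1 -0.1  4.7] w 40.0
[349.62073703 229.46679769]
```

View pics/pr_sc.png

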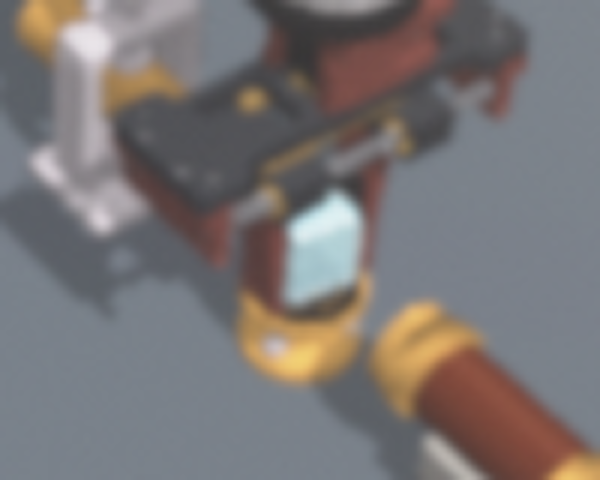

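Prism stands on the table between the fingers, just touching (z 119.9 = nominal). Release, retreat aside and check, including the lamp's nozzle bearing.

Run:
```python
from h import *
set_gripper(88);lin(MID,270,180);over([480,-330],270,86)
im=shot('pr',225,225,425,325,4);st()
s=viewer.camera('scene');cv2.imwrite('pics/pr2s.png',s)
z=lambda im,x,y,w,h,k:cv2.resize(im[y:y+h,x:x+w],None,fx=k,fy=k,interpolation=cv2.INTER_CUBIC)
cv2.imwrite('pics/pr2.png',np.vstack([np.hstack([z(im,298,260,36,36,10),z(im,238,158,36,36,10)]),np.hstack([z(s,300,280,36,22,10),z(s,331,220,36,22,10)])]))
```

```text
t 29.35 pos [ 480.2 -328.7  269.8] F [-0.3 -0.7  0.1] w 87.7
```

View pics/pr2.png

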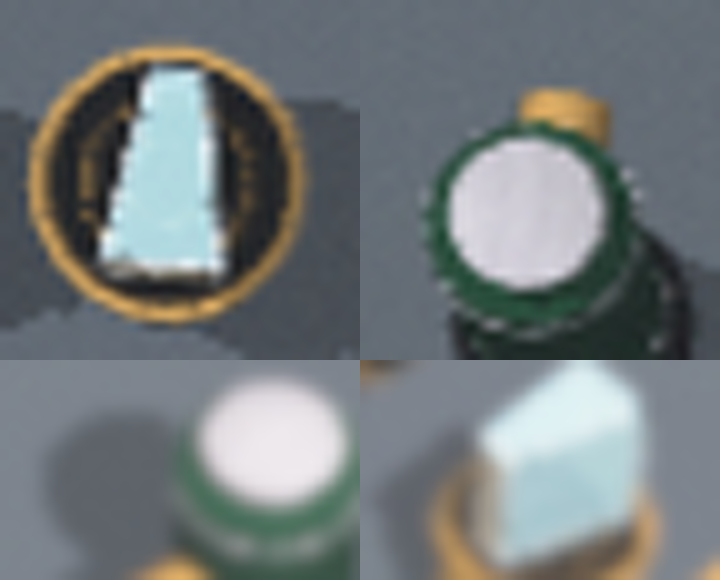

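Prism sits inside the table's ring, faces to the tubes (top face corners in the crop ≈(147,70),(203,70),(218,265),(103,255)); lamp cap centre (167,212), nozzle tip edge centre (204,92) in its crop.

Run:
```python
from h import *
P=lambda a,x,y,k:[(x+(u+.5)/k-.5,y+(v+.5)/k-.5) for u,v in a]
T=onz('top',P([(147,68),(205,68),(218,265),(103,257)],298,260,10),76);a=T[:2].mean(0);b=T[2:].mean(0)
print('prism',T.round(1).tolist(),(a+b)/2,np.linalg.norm(a-b),'yaw',np.degrees(np.arctan2(*(a-b)[::-1])),'table',onz('top',P([(168,183)],298,260,10),36))
e=T[3]-T[2];print('thick end dir',np.degrees(np.arctan2(e[1],e[0])))
c=onz('top',P([(167,212)],238,158,10),104)[0]
n=onz('top',P([(204,92)],238,158,10),56)[0];n66=onz('top',P([(204,92)],238,158,10),66)[0];print('lamp',c,'noz',n,n66,np.degrees(np.arctan2(*(n-c)[::-1])),np.linalg.norm(n-c),np.linalg.norm(n66-c))
print(env.ik([*c,150],quat(-3.5)) is not None, env.ik([*LAMP,150],quat(86)))
```

```text
prism [[469.9, -1.4], [470.3, -13.3], [430.0, -17.2], [430.9, 6.4]] [450.2778609   -6.39088017] 39.73235018909821 yaw -2.882879412167479 table [[449.76526241  -6.29972037]]
thick end dir 87.65824199473217
lamp [643.9484336  122.71121783] noz [683.33697761 121.77963984] [680.47092222 120.63505117] -1.3548492252442248 39.399558837423186 36.58145217387095
True [-5.72745659e-01  4.93342368e-01  1.98036585e+00 -4.44089210e-16
  6.67884433e-01 -5.02932489e-01]
```

Run:
```python
from h import *
p=[644,122.8]
over([560,-300],330,86)
pick(p,144,-2,hi=230,lift=330)
print(np.round(env.read_state()['qpos'],2))
over(LAMP,330,86);lin(LAMP,160,150);print(lin(LAMP,142,20,6));st('down')
set_gripper(88);lin(LAMP,250,180);over([700,60],330,86);st('aside')
im=shot('fin',215,160,475,330,3);s=viewer.camera('scene');cv2.imwrite('pics/fin_s.png',s)
z=lambda im,x,y,w,h,k:cv2.resize(im[y:y+h,x:x+w],None,fx=k,fy=k,interpolation=cv2.INTER_CUBIC)
cv2.imwrite('pics/fin2.png',np.vstack([z(im,340,250,130,60,6),z(s,210,150,195,60,4)]))
```

```text
gripped t 33.43 pos [644.  122.8 144. ] F [ 0.3 -0.8  0.4] w 43.8
lifted t 34.52 pos [643.3 122.7 328.5] F [-0.2  0.2 -3.4] w 43.4
[0.17 0.44 1.54 0.   1.17 1.78]
True
down t 38.52 pos [ 431.9 -264.3  143.9] F [1.1 0.3 4.5] w 44.0
aside t 41.67 pos [699.6  58.7 329.5] F [-0.5  0.3  1.5] w 88.2
```

View pics/fin2.png

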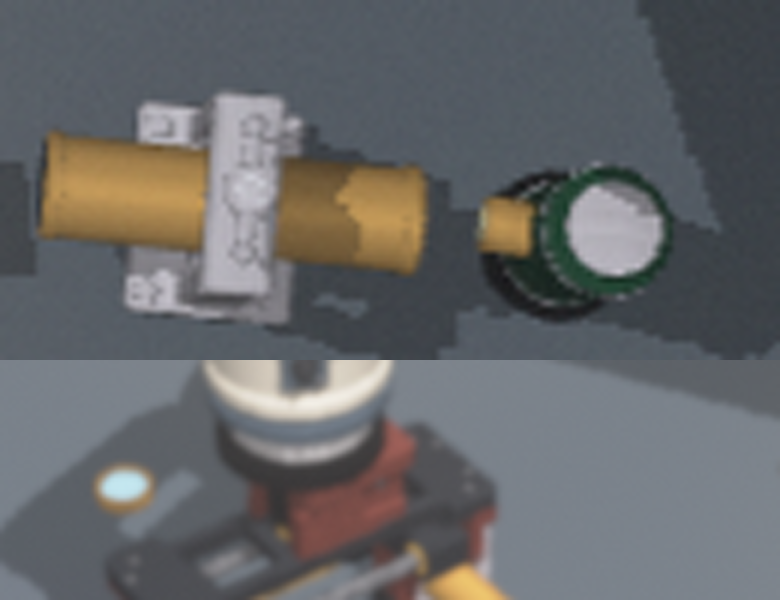

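View pics/fin_full.png

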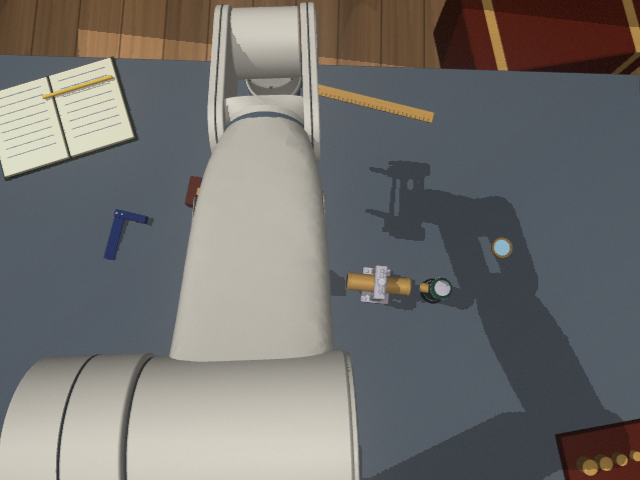

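Lamp stands at right of the tube with its nozzle facing it: cap centre crop (615, 230), nozzle tip (482, 225); bystanders appear unmoved. Now move the arm to view all and measure the line.

Run:
```python
from h import *
P=lambda a,x,y,k:[(x+(u+.5)/k-.5,y+(v+.5)/k-.5) for u,v in a]
im=cv2.imread('pics/fin_full.png')
m=hsvmask(im,(0,0,110),(180,50,255));m[:275]=0;m[300:]=0;m[:,:432]=0;m[:,454:]=0
n,l,st_,ce=cv2.connectedComponentsWithStats(m);i=1+st_[1:,4].argmax();print(st_[i],ce[i])
for c in (onz('top',P([(615,230)],340,250,6),104)[0],onz('top',[ce[i]],104)[0]):
    w=c-C;print('lamp',c,'along',w@U,'off',w@[-U[1],U[0]])
    t=onz('top',P([(482,225)],340,250,6),56)[0];d=t-c;print('tip',t,'along',(t-C)@U,'off',(t-C)@[-U[1],U[0]],'yaw',np.degrees(np.arctan2(d[1],d[0])),np.linalg.norm(d))
over([200,-560],400,15);st()
shot('all',215,160,515,330,2.6);s=viewer.camera('scene');cv2.imwrite('pics/all_s.png',s);crop(s,200,140,420,320,3.5,'pics/all_sc.png')
```

```text
[434 281  16  15 191] [441.7382199 288.       ]
lamp [ 431.28793245 -262.19371042] along -123.94221934706323 off 0.667922408256102
tip [ 435.15297369 -226.79321407] along -88.35834518314101 off -0.7182899933416202 yaw 83.7691024121205 35.61086470918944
lamp [ 431.10201235 -261.50182298] along -123.26498644290905 off 0.9016532371751634
tip [ 435.15297369 -226.79321407] along -88.35834518314101 off -0.7182899933416202 yaw 83.34293072869299 34.944210108517794
 t 44.59 pos [ 200.7 -559.8  399.9] F [0.7 0.1 0.6] w 87.7
```

View pics/all.png

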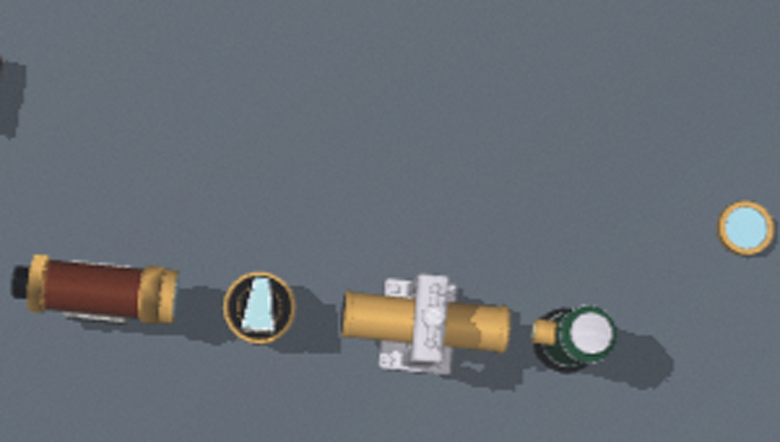

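View pics/all_sc.png

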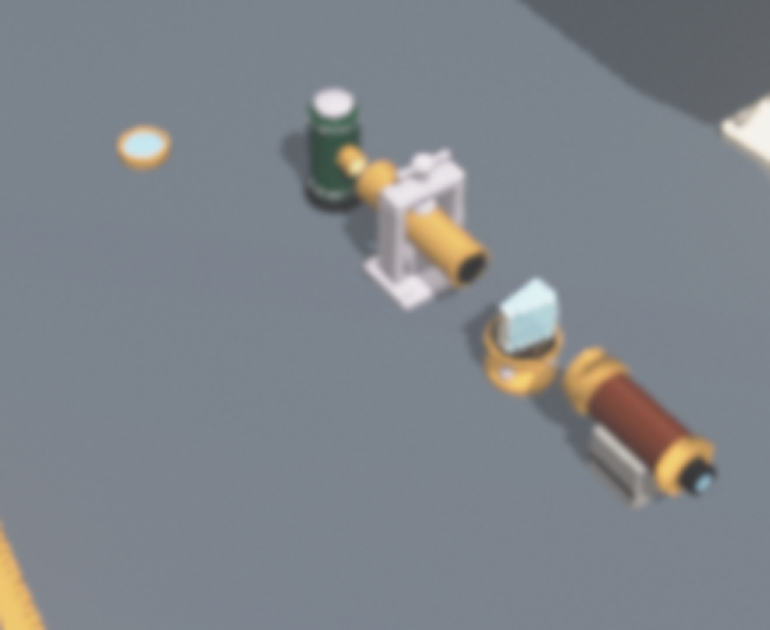

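Everything stands in line: eyepiece, telescope, table with upright prism, clamped tube, lamp; bystander lens untouched. One closer look to settle the lamp's gap/yaw and the telescope's centring.

Run:
```python
from h import *
im=cv2.imread('pics/all_full.png');s=cv2.imread('pics/all_s.png')
z=lambda im,x,y,w,h,k:cv2.resize(im[y:y+h,x:x+w],None,fx=k,fy=k,interpolation=cv2.INTER_CUBIC)
A=z(im,216,252,78,36,10);B=z(im,400,268,58,38,10);D=z(s,280,160,40,43,5)
B=np.hstack([B,np.zeros((380,200,3),np.uint8)]);B[:215,580:]=D
cv2.imwrite('pics/zz.png',np.hstack([np.vstack([A[:190],A[190:]])]) if 0 else np.vstack([cv2.resize(A,(780,360))[:, :780],B])[:,:780] if 0 else np.vstack([cv2.copyMakeBorder(A[:210],0,0,0,0,0),B[:,:780]]))
```

```text
(no output)
```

View pics/zz.png

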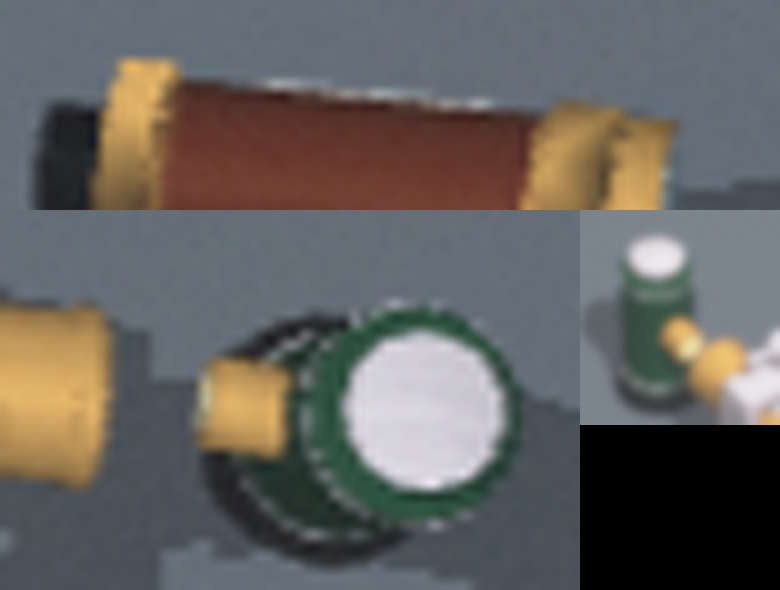

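Run:
```python
from h import *
P=lambda a,x,y,k:[(x+(u+.5)/k-.5,y+(v+.5)/k-.5) for u,v in a]
N=np.array([-U[1],U[0]])
def rep(n,p): w=p-C;print(n,p.round(1),'along',(w@U).round(1),'off',(w@N).round(1))
Q=lambda a,z:onz('top',P(a,216,252,10),z)
v=Q([(260,82),(495,103)],44);rep('V strip',v.mean(0)+22.5*N);print(np.linalg.norm(v[0]-v[1]))
b=Q([(180,82),(535,112)],57);rep('barrel side',b.mean(0));print(np.linalg.norm(b[0]-b[1]))
b=Q([(165,180),(524,195)],76);rep('barrel crown',b.mean(0));print(np.linalg.norm(b[0]-b[1]))
L=lambda a,z:onz('top',P(a,400,268,10),z)
c=L([(426,202)],104)[0];rep('cap',c)
rep('cyl',L([(412,203)],92)[0])
rep('foot',L([(330,228)],6)[0])
t=L([(203,195)],56)[0];rep('tip',t);d=t-c;print('yaw',np.degrees(np.arctan2(d[1],d[0])))
n=L([(230,197),(275,202)],56);d=n[0]-n[1];print('nozzle own axis yaw',np.degrees(np.arctan2(d[1],d[0])))
rep('tube end crown',L([(110,185)],74)[0]);rep('tube end bot side',L([(85,275),(98,95)],58).mean(0))
S=lambda a,z:onz('scene',P(a,280,160,5),z)
rep('sc cap',S([(77,48)],104)[0]);rep('sc tip',S([(108,137)],56)[0])
# bystander movement
a=cv2.imread('pics/top0.png');f=cv2.imread('pics/all_full.png')
for nm,r in(('box',(180,170,222,212)),('square',(98,200,155,265)),('cell',(485,230,520,265))):
    x,y,X,Y=r;r_=cv2.phaseCorrelate(np.float64(cv2.cvtColor(a[y:Y,x:X],6)),np.float64(cv2.cvtColor(f[y:Y,x:X],6)));print(nm,np.round(r_[0],2))
```

```text
V strip [459.  125.2] along 264.5 off 0.0
49.8636148842532
barrel side [478.9 126.3] along 266.9 off -19.8
74.43855295003813
barrel crown [458.1 125.8] along 265.0 off 1.0
73.5954476427404
cap [ 431.6 -262.3] along -124.1 off 0.3
cyl [ 432.2 -262.2] along -123.9 off -0.3
foot [ 432.5 -263.6] along -125.3 off -0.6
tip [ 435.2 -226.7] along -88.2 off -0.8
yaw 84.24710756438981
nozzle own axis yaw 85.29485765293278
tube end crown [ 435.4 -204.2] along -65.8 off 0.6
tube end bot side [ 436.5 -203. ] along -64.6 off -0.4
sc cap [ 436.5 -255.6] along -117.0 off -4.1
sc tip [ 436.9 -227.3] along -88.7 off -2.5
box [0.54 0.46]
square [ 0.05 -0.01]
cell [-0.06  0.  ]
```

Run:
```python
from h import *
from station import workorder
for n in('top0','all_full'):
    m=hsvmask(cv2.imread(f'pics/{n}.png'),(0,100,30),(12,255,160))[170:215,180:222];y,x=np.nonzero(m);print(len(x),x.mean().round(2),y.mean().round(2))
workorder.sign_off();st()
```

```text
614 18.99 21.59
614 19.01 21.66
the job is handed in; nothing more can be done
the job is handed in; nothing more can be done
```

The line is set out and handed in at about 45 s on the robot's clock. I placed the pieces in the order asked: telescope, prism table, prism, lamp.

| Item | Last check in the top camera |
|---|---|
| Telescope | Touched down at its nominal seated height. Centred on the V-block to about 1–2 mm and parallel to the tube to about 0.2°. Objective faces the brass tube. |
| Prism table | 132.9 mm from the clamp's middle against 132.7 wanted, 0.2 mm off the line. |
| Prism | Upright, within 0.5 mm of the table's middle. Its large faces are square to the line to about 1°. |
| Lamp | On the line to within 1 mm; nozzle about 1–2° off the line. |

- **Nozzle gap:** it came out at 23–25 mm depending on which edge I measured, and the commanded gap was 25 mm. I left it, because the spread was no larger than the measuring error.
- **Scene camera on the lamp:** a coarse reading put the lamp cap 7 mm along and 4 mm across from the top camera's. It agreed on the nozzle tip along the line but put it 1.7 mm further off it. I trusted the top camera.
- **Bystanders:** the lens box, square and spare lens did not move. An image-shift check suggested half a pixel for the box, but its colour mask stayed put to under 0.1 px.

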